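# Fit the shredding disc on the drive studs

### The job

Fit the shredding disc on the shredder's drive unit: take it by its black collar, thread it over the centre spindle, turn it until its four holes meet the four brass studs and slide it down gently until it lies fully home on the steel crown, then let go. Do not force it or drop it on, and leave the flour shaker, the small lidded cup to the right of the disc and the dough scraper where they are.

Things in the scene. Friction and masses are not known exactly. Their poses are not given: they have to be found in the camera images.
- shredder_disc: Loose round steel shredding disc, 0.3 to 0.5 kg, lying flat, collar up: 144 mm across, plate 6 mm thick, toothed outside. Origin: centre of its underside, z up through the collar. Four equal through holes, 10.2 mm wide and 14 mm long radially, 40 mm from the centre on its own +x, +y, -x and -y axes; any of the four quarter turns fits.
- collar_top (a point): Centre of the top of the disc's collar, 46 mm above its underside. The collar is round and black with an orange band, 40 mm outside diameter: grasp it from above at any yaw. A bore of 20.8 mm runs right through collar and plate.
- drive_unit: Fixed level white housing, 190 x 170 mm, 50 mm high; round deck on top, black front panel with buttons on its -x side. Origin: centre of its underside, on the table. In its middle a steel crown, 108 mm across, with a centre spindle and four studs. The crown's angle is NOT measured and has nothing to do with the housing's yaw; a gearbox holds it, it does not turn by hand.
- seat (a point): On the spindle axis at the top of the crown, 68 mm above the table: where the disc's underside centre lies when fully home. Four brass studs, 8 mm diameter, 14 mm high (only the very tip tapered), equally spaced 40 mm from the axis; about 1.1 mm play each side in the holes.
- spindle_tip (a point): Top of the dark spindle (18 mm diameter, last 8 mm tapered to 8 mm), 106 mm above the table. With its holes off the studs a threaded disc rests on the stud tips, 14 mm above home; turned under light pressure (about 5 N), at most a quarter turn, it meets the studs and can slide down.
- flour_shaker: Bystander: steel flour shaker, 67 mm diameter, 110 mm high. Origin: centre of its underside.
- portion_cup: Bystander: small tan lidded cup, 56 mm diameter, 32 mm high. Origin: centre of its underside.
- dough_scraper: Bystander: bench scraper lying flat, wooden grip and steel blade, 115 x 157 x 29 mm. Origin: centre of its underside.
Things that resemble listed ones, but are neither listed nor needed, are in the scene too. Of the things shaped like the shredder_disc, the steel one is meant.

How it is judged (in metres and radians):
On the way, in this order (a step that is already met when the one before it is completed fails the run):
1. the disc is held over the spindle, at least 30 mm above home (horizontal distance between shredder_disc and seat below 0.03 m and z of shredder_disc in the frame of seat above 0.03 m), for 0.05 s.
2. the disc is fully home on the crown, the studs through its holes (horizontal distance between shredder_disc and seat below 0.004 m and z of shredder_disc in the frame of seat below 0.003 m and angle between shredder_disc's own z axis and vertical below 0.06 rad), for 0.2 s.
At the end, for the whole second after the job is handed in: The disc lies fully home on the crown with all four studs through its holes: underside within 3 mm of the crown's top, centre within 4 mm of the spindle axis, tilted less than 0.06 rad, at rest and released (all of step 2 and z of shredder_disc in the frame of seat above -0.003 m and linear speed of shredder_disc below 0.02 m/s and contact force between the fingers and shredder_disc below 0.1 N); the robot touches nothing.
It fails at once if the disc is forced or dropped onto the drive unit (more than 45 N between them) (contact force between shredder_disc and drive_unit above 45 N).
It fails at once if the flour shaker is moved more than 20 mm (distance of flour_shaker from where it was at the start of the episode above 0.02 m).
It fails at once if the portion cup is moved more than 20 mm (distance of portion_cup from where it was at the start of the episode above 0.02 m).
It fails at once if the dough scraper is moved more than 20 mm (distance of dough_scraper from where it was at the start of the episode above 0.02 m).
It also fails if it takes over 72 s, if anything falls off the work surface, if the arm or the gripper's body presses on something with over 40 N, if the wrist force passes 120 N, or if a joint passes its speed limit or range.

### The arm

A 6-joint arm with a two-finger parallel gripper is mounted at the origin on a cart in front of the work surface, level with it; the furniture and walls round the work are solid. World frame = base frame: x ahead of the robot, y to its left, z up, the work surface at z = 0. Lengths are in m, angles in degrees, forces in N, time in s.
With the tool pointing down it reaches from about 0.425 to 0.95 m from the base axis. Payload 3.5 kg.
Tool frame: the origin (TCP) lies between the finger pads; the fingertips stand 22 mm ahead of it and the grasp point (between the pads) lies 3 mm ahead of it (bot.finger_overhang is the distance from the TCP to the fingertips, in m); z points along the fingers, y is the direction in which the jaws open and shut (so a half turn about z gives the same grasp; the last joint's range is limited). The gripper opens to 85 mm and grips with 20 to 120 N. Pads are 22 mm wide; open, the fingers measure 114 mm over their backs; the gripper's body (76 mm by 85 mm) begins 54 mm behind the grasp point. The pads swing forward as they close: fully open they stand 13 mm farther back than shut.
Start: joints at [-71.963, 16.404, 90.338, -0, 73.258, -8.594], TCP at [0.303, -0.603, 0.253] pointing down, gripper open.
Joint ranges: [-158.93, 158.93], [-51.34, 127.21], [12.03, 142.37], [-87.48, 267.48], [13.55, 161.25], [-162.69, 162.69]. Speed limits (degrees/s): [159.86, 159.86, 180, 180, 180, 180].

### API

Orientations are given as a 3x3 rotation matrix whose columns are the frame's x, y, z axes.
In Python, from rig import bot, hand, eyes, order gives the robot as it stands. Calls block until the motion is done:
- bot.move_to(position, orientation): joint-space move of the TCP to a pose.
- bot.movel(position, ori=None, rate=0.15, force_limit=None): straight line of the TCP; ori=None keeps the orientation; rate is the mean speed in m/s. With force_limit (N) it stops when the force on the tool has changed by that much, and returns True; else False.
- bot.move_j(angles): joint-space move.
- hand.command_gripper(opening, force=None): finger opening in m; force is the grip in N (None keeps the last); returns when the fingers have stopped.
- bot.dwell(seconds).
- bot.solve_ik(position, orientation): joint angles nearest the present ones, or None.
- bot.observe(): the state.
- eyes.get_image(name): name is "scene" or "top" or "wrist"; returns a dict with "frame" (480x640x3 uint8, red, green, blue), "fx", "fy", "cx", "cy" (pixels), "R" (3x3) and "t" (3): a world point X has camera coordinates R X + t. Camera axes: x right, y down, z forward; pixel columns grow to the right and rows downward; lengths in m; the calibration is good to about 2 mm. A picture is of the moment at which its call begins. There is no depth.
A pose or a line that the arm cannot do raises bot.Unreachable and nothing moves.
- order.job_done(): hands the job in, once; it reports no verdict.
The state is a dict: "t": time; "qpos": joint angles; "qd": joint speeds; "effort": joint torques, N m; "position": TCP position; "orientation": TCP orientation; "wrist_force": force on the tool from outside, world axes, zero at the start; "moment": the same for the moment, N m; "grip_width": finger opening in m.
Only numpy, scipy, OpenCV 4.12 (cv2) and the standard library are available. Lean on these libraries where they do the work, as an engineer would, in place of code of your own. Each camera call takes 0.05 s, during which the arm holds its last target.

## Working session

There is one attempt and no reset: what is moved stays moved. The work goes in short steps, each a Python script; the robot and the scene stay as the last script left them, time stands still between calls to the robot, and variables do not carry over. Pictures are saved under pics/ and viewed, and the job is handed in when it is done.

```bash
ls; mkdir -p pics; python3 - <<'E'
from rig import bot,hand,eyes,order
import cv2,pickle
for n in ["scene","top","wrist"]:
    d=eyes.get_image(n); cv2.imwrite(f"pics/{n}0.png",d["frame"][:,:,::-1]); pickle.dump(d,open(f"{n}0.pkl","wb"))
    print(n,d["fx"],d["cx"],d["cy"],(-d["R"].T@d["t"]))
s=bot.observe();print(s["t"],s["position"],s["grip_width"],bot.finger_overhang)
E
```

```text
pics
scene 497.0280814451845 317.57528285420165 235.59069971541828 [-0.3935095   0.61187519  0.83028782]
top 455.0390717767027 327.3469874250597 238.9761809356669 [ 0.46824394 -0.096953    1.32863194]
wrist 400.26376368995824 322.69256340598275 247.70265818055344 [ 0.3763519  -0.56683946  0.37293202]
0.15 [ 0.30242959 -0.60292719  0.25221085] 0.08535444855552014 0.022
```

View pics/top0.png

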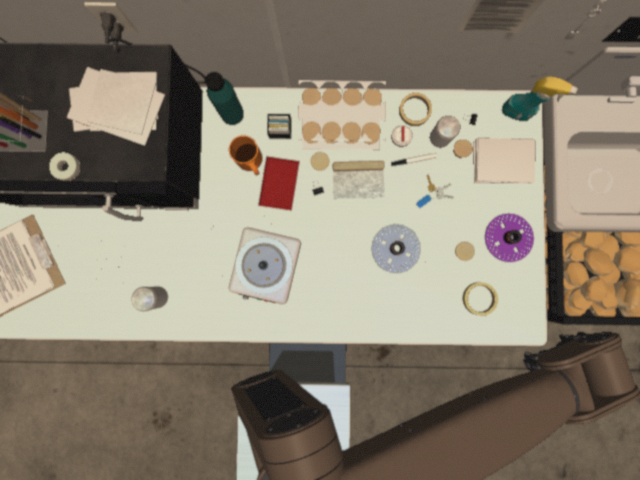

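View pics/scene0.png

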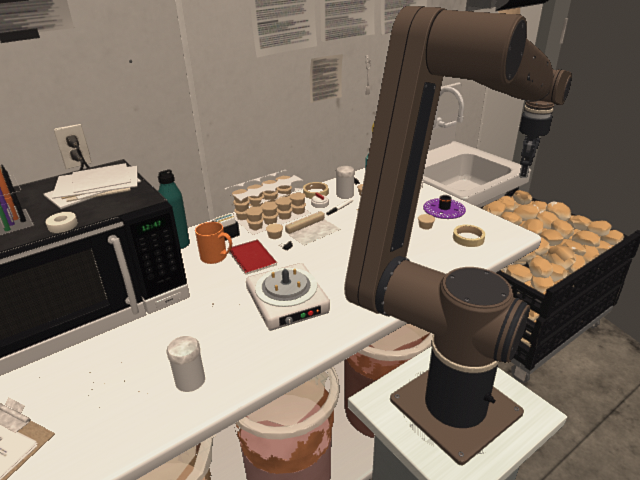

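View pics/wrist0.png

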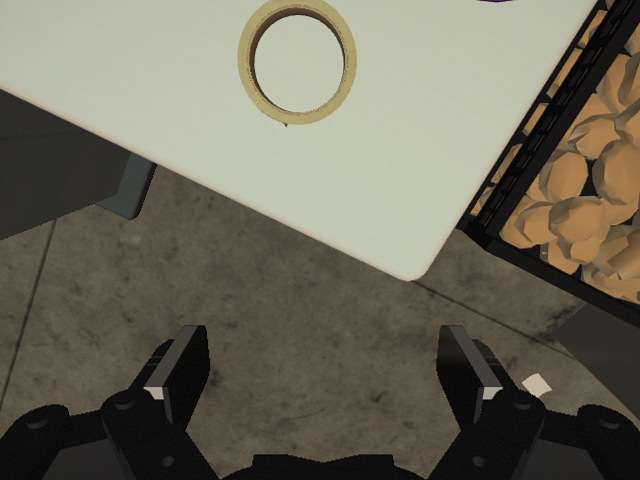

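The top view shows two discs: the grey steel one at (397,248) and the purple one at (509,237). The tape rings at (481,299) and (415,108) only look similar in being round. The drive unit is at (264,265). By the description I choose the steel disc at (397,248), and I check it in a close crop.

```bash
cat > h.py <<'E'
import numpy as np,cv2,pickle
def load(n): return pickle.load(open(n+".pkl","rb"))
def ray(d,u,v,z):
    R,t=np.array(d["R"]),np.array(d["t"]); c=-R.T@t
    r=R.T@np.array([(u-d["cx"])/d["fx"],(v-d["cy"])/d["fy"],1.0]); return c+r*(z-c[2])/r[2]
def proj(d,X):
    p=np.array(d["R"])@np.array(X)+np.array(d["t"]); return np.array([d["fx"]*p[0]/p[2]+d["cx"],d["fy"]*p[1]/p[2]+d["cy"]])
def shot(n,tag):
    from rig import eyes
    d=eyes.get_image(n); cv2.imwrite(f"pics/{tag}.png",d["frame"][:,:,::-1]); pickle.dump(d,open(tag+".pkl","wb")); return d
E
python3 - <<'E'
from h import *
d=load("top0"); f=d["frame"][:,:,::-1]
a=cv2.resize(f[215:285,362:432],(400,400),interpolation=cv2.INTER_CUBIC)
b=cv2.resize(f[230:300,229:299],(400,400),interpolation=cv2.INTER_CUBIC)
cv2.imwrite("pics/crop0.png",np.hstack([a,b]))
print(ray(d,397,248,0.046),ray(d,264,265,.106), ray(d,397,248,0.006))
print(ray(d,481,299,0.02),ray(d,465,251,.032))
E
```

```text
[ 0.53949129 -0.28978858  0.046     ] [0.48585108 0.07592577 0.106     ] [ 0.5417132  -0.29580232  0.006     ]
[ 0.39830565 -0.53359657  0.02      ] [ 0.53422009 -0.48561558  0.032     ]
```

View pics/crop0.png

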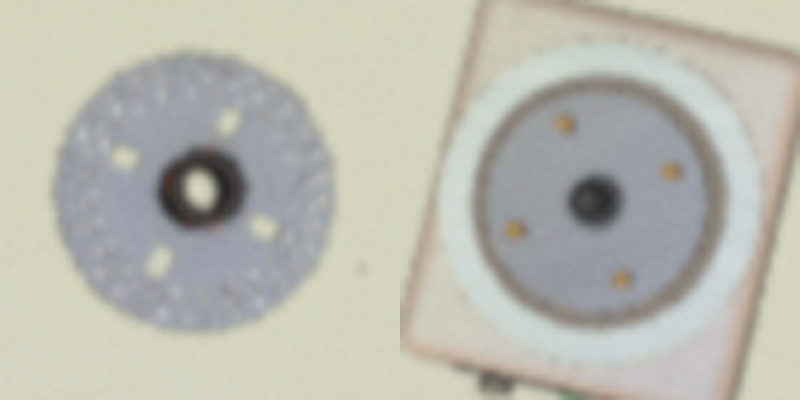

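The steel disc's collar is at crop (200,188), with four slots. The crown shows four studs and the spindle at crop (595,200). The sizes agree, so I chose correctly. Next I take wrist views above the drive unit and then the disc.

```bash
python3 - <<'E'
from h import *
from rig import bot
s=bot.observe(); Rt=np.array(s["orientation"]); w=load("wrist0")
c=-np.array(w["R"]).T@w["t"]
print(Rt.round(3), (Rt.T@(c-s["position"])).round(4), (np.array(w["R"])@Rt).round(3))
# choose tool: camera offset direction +x world-ish ; candidate yaw options
def ori(yaw): # tool x axis at yaw, z down
    a=np.radians(yaw); return np.array([[np.cos(a),np.sin(a),0],[np.sin(a),-np.cos(a),0],[0,0,-1]])
off=Rt.T@(c-s["position"])
for nm,p in [("disc",[.5395,-.2898]),("seat",[.486,.076])]:
  for yaw in range(-180,180,30):
    R=ori(yaw); 
    tcp=np.array([*p,.0])-R@off; tcp[2]=.25
    q=bot.solve_ik(tcp,R); q2=bot.solve_ik([*p,.15],R)
    print(nm,yaw,tcp.round(3),None if q is None else np.round(q).astype(int),None if q2 is None else np.round(q2).astype(int))
E
```

```text
[[ 0.894  0.448 -0.001]
 [ 0.448 -0.894  0.002]
 [ 0.    -0.002 -1.   ]] [ 0.0823  0.0006 -0.1207] [[-0.001  1.     0.001]
 [-0.947 -0.001 -0.321]
 [-0.321 -0.001  0.947]]
disc -180 [ 0.622 -0.29   0.25 ] [ -33   18   89    0   73 -123] [ -38   15  104    0   61 -128]
disc -150 [ 0.611 -0.249  0.25 ] [ -31   15   93    0   73 -151] [ -38   15  104    0   61 -158]
disc -120 [ 0.581 -0.219  0.25 ] None None
disc -90 [ 0.54  -0.208  0.25 ] [-31   4 104   0  71 149] [-38  15 104   0  61 142]
disc -60 [ 0.499 -0.218  0.25 ] [-34   0 109   0  71 116] [-38  15 104   0  61 112]
disc -30 [ 0.469 -0.248  0.25 ] [-39  -2 111   0  71  81] [-38  15 104   0  61  82]
disc 0 [ 0.457 -0.289  0.25 ] [-43   0 109   0  71  47] [-38  15 104   0  61  52]
disc 30 [ 0.468 -0.33   0.25 ] [-45   4 105   0  71  15] [-38  15 104   0  61  22]
disc 60 [ 0.498 -0.361  0.25 ] [-45   9  99   0  72 -15] [-38  15 104   0  61  -8]
disc 90 [ 0.539 -0.372  0.25 ] [-43  14  94   0  72 -43] [-38  15 104   0  61 -38]
disc 120 [ 0.58  -0.361  0.25 ] [-40  18  89   0  73 -70] [-38  15 104   0  61 -68]
disc 150 [ 0.61  -0.332 
[... 314 characters left out ...]
   0   60 -153]
seat -90 [0.487 0.158 0.25 ] None None
seat -60 [0.445 0.148 0.25 ] [  6 -10 119   0  72 156] [ -3   0 121   0  60 147]
seat -30 [0.415 0.118 0.25 ] [  2 -16 123   0  73 122] [ -3   0 121   0  60 117]
seat 0 [0.404 0.077 0.25 ] [ -3 -19 126   0  74  87] [ -3   0 121   0  60  87]
seat 30 [0.414 0.035 0.25 ] [ -9 -18 125   0  73  51] [ -3   0 121   0  60  57]
seat 60 [0.444 0.005 0.25 ] [-12 -14 122   0  72  18] [ -3   0 121   0  60  27]
seat 90 [ 0.485 -0.006  0.25 ] [-13  -8 117   0  71 -13] [ -3   0 121   0  60  -3]
seat 120 [0.527 0.004 0.25 ] [-11  -2 111   0  71 -41] [ -3   0 121   0  60 -33]
seat 150 [0.557 0.034 0.25 ] [ -7   2 107   0  71 -67] [ -3   0 121   0  60 -63]
```

```bash
cat >> h.py <<'E'
def ori(yaw):
    a=np.radians(yaw); return np.array([[np.cos(a),np.sin(a),0],[np.sin(a),-np.cos(a),0],[0,0,-1]])
E
python3 - <<'E'
from h import *
from rig import bot
bot.move_to([.54,-.29,.26],ori(75)); bot.dwell(.2); shot("wrist","wdisc")
bot.move_to([.486,.076,.30],ori(75)); bot.dwell(.2); shot("wrist","wseat"); shot("scene","sc1")
s=bot.observe();print(s["t"],s["position"],s["wrist_force"])
E
```

```text
3.55 [0.48625327 0.07535235 0.2998044 ] [-0.54899493  0.41115935 -0.2384478 ]
```

View pics/wdisc.png

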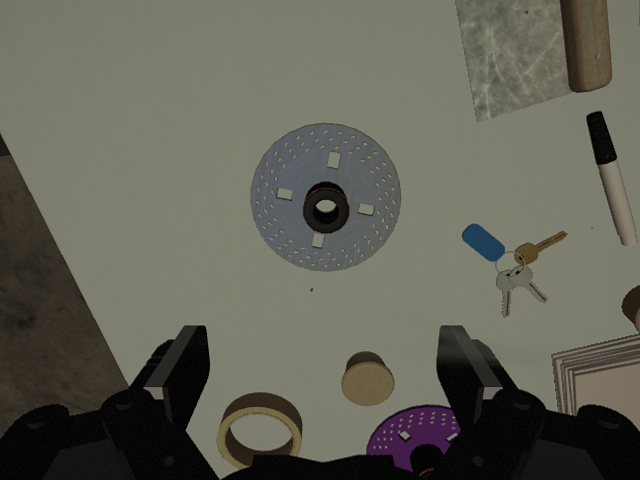

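View pics/wseat.png

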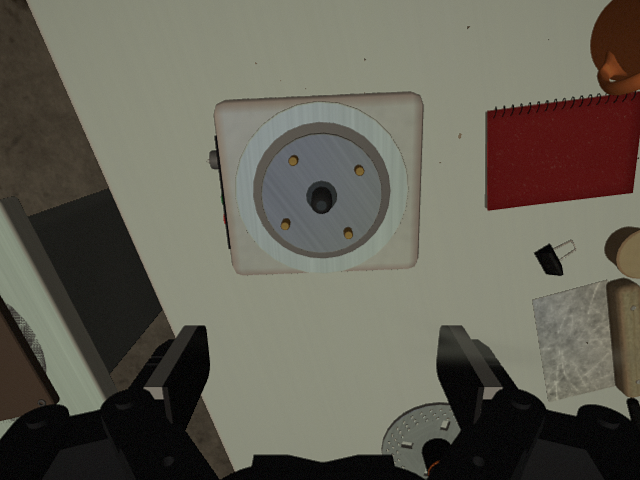

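View pics/sc1.png

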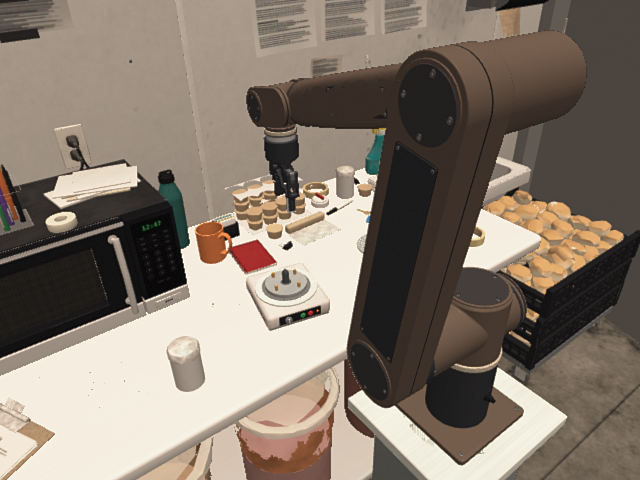

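The wrist view of the disc shows the collar top near (327,208) and slots near (334,160), (285,194), (318,240) and (367,209). The crown view shows studs near (293,160), (360,170), (285,224) and (348,233), with the spindle tip near (321,206). Now I extract these precisely.

```bash
cat > meas.py <<'E'
from h import *
def cents(m,approx,rad=14,amin=15):
    n,l,st,c=cv2.connectedComponentsWithStats(m.astype(np.uint8)); out=[]
    for a in approx:
        k=[(np.hypot(*(c[i]-a)),i) for i in range(1,n) if st[i,4]>=amin]
        k=min(k); out.append((c[k[1]],st[k[1],4],k[0]))
    return out
def cross(P,name,r=.04):
    P=np.array(P); c=P.mean(0)[:2]; v=P[:,:2]-c; a=np.degrees(np.arctan2(v[:,1],v[:,0]))
    q=np.degrees(np.angle(np.exp(4j*np.radians(a)).mean()))/4
    print(name,"centre",c.round(4),"radii",np.hypot(*v.T).round(4),"ang",a.round(1),"ang mod90",round(q,2)); return c,q
E
python3 - <<'E'
from meas import *
d=load("wdisc"); f=d["frame"]; hsv=cv2.cvtColor(f,cv2.COLOR_RGB2HSV)
print("hole px",f[160,334],f[194,285],"plate",f[180,355],f[230,290])
m=(f[...,0].astype(int)-f[...,2]>0)&(f.min(2)>100)
h=cents(m,[(334,160),(285,194),(318,240),(367,209)])
print([(x[0].round(1),x[1]) for x in h])
cross([ray(d,*x[0],.003) for x in h],"disc")
# outer rim: bluish plate
p=((f[...,2].astype(int)-f[...,0]>8)&(f.max(2)>80)).astype(np.uint8); p[300:]=0
cs,_=cv2.findContours(p,cv2.RETR_EXTERNAL,cv2.CHAIN_APPROX_NONE); c=max(cs,key=cv2.contourArea)
W=np.array([ray(d,u,v,.006)[:2] for u,v in c[:,0]],np.float32)
print("rim",cv2.minEnclosingCircle(W),cv2.fitEllipse(W))
# collar top
dark=(f.max(2)<75).astype(np.uint8); dark[:150]=0;dark[260:]=0; dark[:,:290]=0; dark[:,365:]=0
ys,xs=np.nonzero(dark); print("collar dark bbox",xs.min(),xs.max(),ys.min(),ys.max())
d=load("wseat"); f=d["frame"]
m=(f[...,0].astype(int)-f[...,2]>45)
s=cents(m,[(293,160),(360,170),(285,224),(348,233)])
print([(x[0].round(1),x[1]) for x in s])
cross([ray(d,*x[0],.078) for x in s],"studs")
for n,r,g in (("wdisc",(150,260,270,390),4),("wseat",(140,260,265,385),5)):
    f=load(n)["frame"]; y0,y1,x0,x1=r
    cv2.imwrite(f"pics/{n}_c.png",cv2.resize(f[y0:y1,x0:x1,::-1],None,fx=g,fy=g,interpolation=cv2.INTER_CUBIC))
E
```

```text
hole px [126 127 112] [128 130 113] plate [91 96 95] [92 96 98]
[(array([333.2, 159.3]), np.int32(150)), (array([284.3, 192.9]), np.int32(123)), (array([317.4, 239.5]), np.int32(122)), (array([365.7, 208.3]), np.int32(119))]
disc centre [ 0.542 -0.29 ] radii [0.0396 0.0396 0.0397 0.0398] ang [  64.1  153.9 -116.1  -26. ] ang mod90 -26.04
rim ((0.5119979977607727, -0.2521263659000397), 0.046564482152462006) ((0.5141147971153259, -0.25652140378952026), (0.05164892226457596, 0.08507782220840454), 129.8910369873047)
collar dark bbox 290 364 151 258
[(array([292.4, 160.8]), np.int32(56)), (array([359.4, 170.8]), np.int32(53)), (array([284.5, 225.6]), np.int32(47)), (array([348.1, 234.7]), np.int32(43))]
studs centre [0.4876 0.086 ] radii [0.0404 0.0405 0.0404 0.0404] ang [ 111.4   21.5 -158.6  -68.6] ang mod90 21.43
```

```bash
python3 - <<'E'
from meas import *
t=load("top0"); f=t["frame"].astype(int)
m=(f[...,0]-f[...,2]>45)
ap=[(229+165/5.714,230+123/5.714),(229+272/5.714,230+171/5.714),(229+115/5.714,230+230/5.714),(229+222/5.714,230+279/5.714)]
s=cents(m,ap,amin=2); print([(x[0].round(1),x[1],round(x[2],1)) for x in s])
cross([ray(t,*x[0],.080) for x in s],"studs top")
print("spindle tip top-view",ray(t,229+195/5.714,230+200/5.714,.103))
w=load("wseat"); print("spindle tip wrist", ray(w,321,208,.106))
for d,n in((t,"top"),(w,"wrist")):
    for c in ([.4876,.086],[.486,.081]): print(n,c,[proj(d,[*c,z]).round(1) for z in (.068,.106)])
E
```

```text
[(array([257.5, 251.5]), np.int32(4), np.float64(0.4)), (array([275.5, 259.5]), np.int32(4), np.float64(1.2)), (array([248.5, 269.5]), np.int32(4), np.float64(1.0)), (array([267.5, 278.5]), np.int32(4), np.float64(0.5))]
studs top centre [0.4869 0.0844] radii [0.0387 0.0389 0.0397 0.0404] ang [  21.1  -67.7  109.9 -157.8] ang mod90 21.37
spindle tip top-view [0.48585892 0.07869974 0.103     ]
spindle tip wrist [0.48719899 0.08434857 0.106     ]
top [0.4876, 0.086] [array([262.3, 264.5]), array([260.3, 264.3])]
top [0.486, 0.081] [array([264.1, 265.1]), array([262.1, 264.9])]
wrist [0.4876, 0.086] [array([321.2, 196.5]), array([320.9, 205.9])]
wrist [0.486, 0.081] [array([320.9, 202.3]), array([320.7, 212.3])]
```

View pics/wseat_c.png

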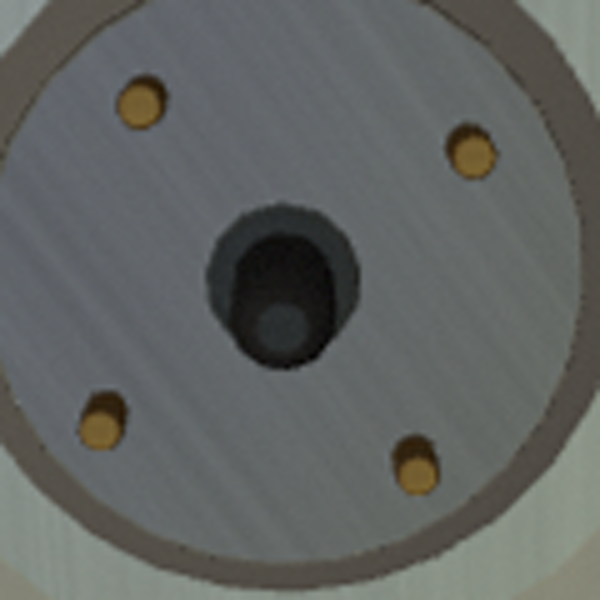

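View pics/wdisc_c.png

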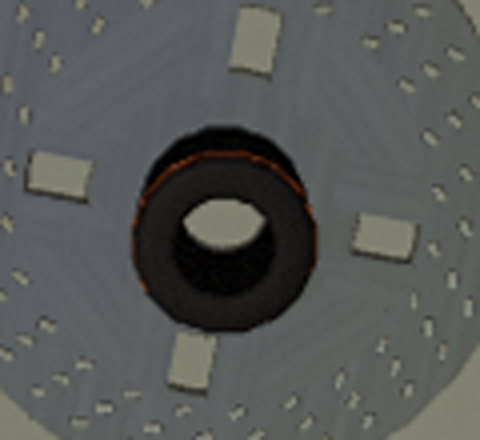

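Tip and stud tops agree with each other in this view, and radii come out at 40 mm. To cancel any hand-eye bias I'll take pairs of opposite-yaw views of both targets.

```bash
cat > two.py <<'E'
from meas import *
def studs(d,c0,q0):
    f=d["frame"].astype(int); m=(f[...,0]-f[...,2]>45)&(f[...,0]>95)
    ap=[proj(d,[c0[0]+.04*np.cos(np.radians(q0+90*k)),c0[1]+.04*np.sin(np.radians(q0+90*k)),.082]) for k in range(4)]
    s=cents(m,ap); print([(x[0].round(1),int(x[1]),round(x[2],1)) for x in s]); return cross([ray(d,*x[0],.0815) for x in s],"studs")
def holes(d,c0,q0):
    f=d["frame"].astype(int); m=(f[...,0]-f[...,2]>0)&(f.min(2)>100)
    ap=[proj(d,[c0[0]+.04*np.cos(np.radians(q0+90*k)),c0[1]+.04*np.sin(np.radians(q0+90*k)),.003]) for k in range(4)]
    s=cents(m,ap); print([(x[0].round(1),int(x[1]),round(x[2],1)) for x in s]); return cross([ray(d,*x[0],.003) for x in s],"holes")
E
python3 - <<'E'
from two import *
from rig import bot
studs(load("wseat"),[.4876,.086],21.4)
for y,n in ((120,"ws120"),(-60,"wsm60")):
    bot.move_to([.4875,.085,.28],ori(y)); bot.dwell(.3); studs(shot("wrist",n),[.4876,.086],21.4)
holes(load("wdisc"),[.542,-.29],64)
for y,n in ((-60,"wdm60"),(120,"wd120")):
    bot.move_to([.542,-.29,.24],ori(y)); bot.dwell(.3); holes(shot("wrist",n),[.542,-.29],64)
s=bot.observe();print(s["t"],s["position"],s["qpos"])
E
```

```text
[(array([359.2, 171.1]), 44, np.float64(0.7)), (array([292.3, 160.9]), 47, np.float64(0.8)), (array([284.4, 225.9]), 41, np.float64(0.6)), (array([348.2, 234.9]), 40, np.float64(0.7))]
studs centre [0.4876 0.0865] radii [0.04   0.0401 0.0401 0.0401] ang [  21.4  111.4 -158.6  -68.4] ang mod90 21.47
[(array([372.3, 223.5]), 46, np.float64(0.6)), (array([331.8, 167.7]), 50, np.float64(0.5)), (array([275.8, 209.4]), 46, np.float64(0.6)), (array([317.4, 261.9]), 41, np.float64(0.4))]
studs centre [0.4878 0.0863] radii [0.0401 0.0401 0.0401 0.0402] ang [  21.5  111.5 -158.7  -68.5] ang mod90 21.45
[(array([272.4, 213.1]), 44, np.float64(0.7)), (array([313.9, 265.1]), 39, np.float64(0.8)), (array([368.6, 227. ]), 43, np.float64(0.8)), (array([328.3, 171.6]), 50, np.float64(0.7))]
studs centre [0.4879 0.0866] radii [0.0401 0.0401 0.04   0.0401] ang [  21.4  111.4 -158.5  -68.7] ang mod90 21.4
[(array([333.2, 159.3]), 150, np.float64(0.4)), (array([284.3, 192.9]), 123, np.float64(0.4)), (array([317.4, 239.5]), 122, np.float64(0.3)), (array([365.7, 208.3]), 119, np.float64(0.2))]
holes centre
[... 161 characters left out ...]
46.6, 241.2]), 130, np.float64(1.0)), (array([359.4, 182.5]), 147, np.float64(0.9)), (array([298. , 170.4]), 163, np.float64(0.6))]
holes centre [ 0.5425 -0.2906] radii [0.0398 0.0398 0.0396 0.0396] ang [  63.8  154.1 -115.9  -26.2] ang mod90 -26.04
[(array([359.9, 183.4]), 149, np.float64(0.7)), (array([298.4, 171.1]), 162, np.float64(0.4)), (array([287.8, 231.1]), 125, np.float64(0.1)), (array([346.9, 241.8]), 129, np.float64(0.3))]
holes centre [ 0.542  -0.2902] radii [0.0396 0.0397 0.0398 0.0396] ang [  64.   153.8 -116.   -25.9] ang mod90 -26.03
12.425 [ 0.54200921 -0.29000741  0.23999884] [-3.75966872e+01  9.52953119e+00  9.99022069e+01 -1.68469172e-04
  7.05674576e+01 -6.75958710e+01]
```

The measurements are consistent to 0.5 mm. The disc is at (0.5422, -0.2903) with its slots at 64°, and the spindle axis is at (0.4878, 0.0865) with the studs at 21.45°. The disc therefore has to turn -42.5°. I grasp at yaw 90.

```bash
python3 - <<'E'
from h import *
from rig import bot,hand
for p,y in (([.5422,-.2903,.036],90),([.4878,.0865,.2],47.5),([.4878,.0865,.1],47.5),([.4878,.0865,.1],40)): 
    q=bot.solve_ik(p,ori(y)); print(None if q is None else np.round(q,1))
hand.command_gripper(.07,50)
bot.move_to([.5422,-.2903,.12],ori(90))
print(bot.movel([.5422,-.2903,.036],rate=.06,force_limit=8))
s=bot.observe();print(s["position"],s["wrist_force"])
hand.command_gripper(0.0,50)
s=bot.observe();print(s["t"],s["position"],s["grip_width"],s["wrist_force"])
shot("wrist","g1")
bot.movel([.5422,-.2903,.20],rate=.08)
bot.dwell(.2); s=bot.observe();print(s["t"],s["position"],s["grip_width"],s["wrist_force"])
shot("wrist","g2")
E
```

```text
[-37.6  23.9 105.8  -0.   50.3 -37.6]
[ -1.7  -3.6 118.   -0.   65.6  40.8]
[ -1.7   4.5 121.6  -0.   53.8  40.8]
[ -1.7   4.5 121.6  -0.   53.8  48.3]
False
[ 0.54252527 -0.29049102  0.03654859] [ 0.10811196  0.41657194 -0.37945222]
15.2333 [ 0.5427181  -0.29053585  0.03665175] 0.03906201731434842 [0.5622101  0.76208172 2.85114636]
17.6833 [ 0.54212715 -0.29024095  0.19975743] 0.03878685616066722 [ 0.52989041  0.49685243 -3.4566822 ]
```

View pics/g2.png

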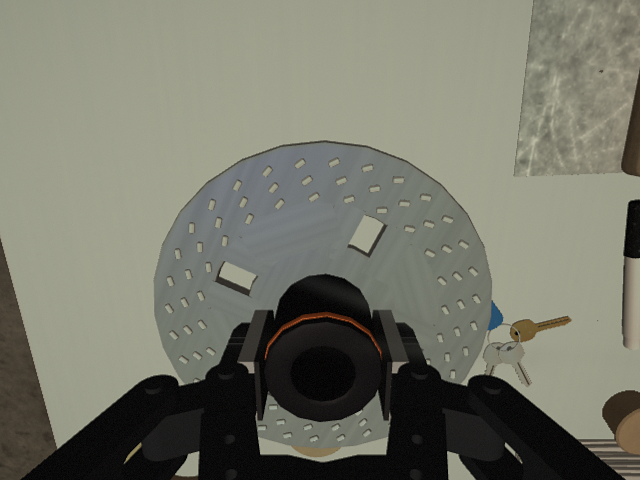

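The disc is held (3.9 N, collar 39 mm), with two slots visible at (366,235) and (237,278). I use these to check whether it turned or shifted in the grip.

```bash
python3 - <<'E'
from meas import *
d=load("g2"); f=d["frame"].astype(int)
print(f[235,366],f[240,300],f[278,237])
g=cv2.cvtColor(d["frame"],cv2.COLOR_RGB2GRAY)
cs=(200,300,200,400)
cv2.imwrite("pics/g2c.png",cv2.resize(d["frame"][200:310,205:400,::-1],None,fx=4,fy=4,interpolation=cv2.INTER_CUBIC))
for z in (.167,.170):
    a=ray(d,367,234,z)[:2]; b=ray(d,237,277,z)[:2]
    v=a-b; print(z,np.hypot(*v)," exp .0566; dir",np.degrees(np.arctan2(v[1],v[0])))
m=((f[...,0]-f[...,2]>0)&(f.min(2)>100))
h=cents(m,[(366,235),(237,278)]); P=[ray(d,*x[0],.1665)[:2] for x in h]; print([(x[0],x[1]) for x in h])
v=P[1]-P[0]; mid=(P[0]+P[1])/2; L=np.hypot(*v); n=np.array([v[1],-v[0]])/L
for s in (1,-1): print("centre",mid+s*n*.0283)
print(L,np.degrees(np.arctan2(v[1],v[0])))
E
```

```text
[162 163 144] [115 120 119] [161 162 143]
0.167 0.0565067407964684  exp .0566; dir 19.233549435915904
0.17 0.05540323187434604  exp .0566; dir 19.233549435915855
[(array([348.50943396, 199.86792453]), np.int32(53)), (array([236.8573975 , 274.67736185]), np.int32(561))]
centre [ 0.5132449  -0.23328594]
centre [ 0.5453384  -0.27990747]
0.05562148292029537 -145.45711588292704
```

View pics/g2c.png

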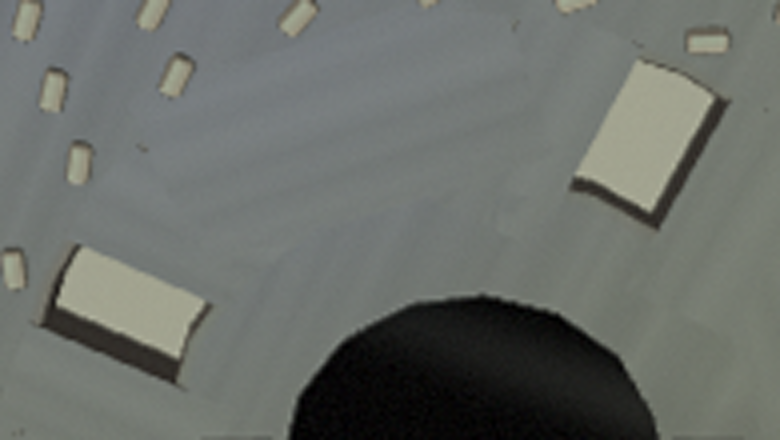

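```bash
python3 - <<'E'
from meas import *
d=load("g2")
for z in (.167,.168,.170):
    a=ray(d,367.3,235.8,z)[:2]; b=ray(d,236.9,278.5,z)[:2]; v=a-b; L=np.hypot(*v)
    n=np.array([v[1],-v[0]])/L; mid=(a+b)/2
    print(z,L,np.degrees(np.arctan2(v[1],v[0]))+45, mid+n*.0283, mid-n*.0283)
E
```

```text
0.167 0.056702777226542905 64.08125855789119 [ 0.54244449 -0.29135284] [ 0.52394145 -0.23786267]
0.168 0.05633366480032816 64.0812585578912 [ 0.54250472 -0.29098829] [ 0.52400168 -0.23749812]
0.17 0.05559543994789887 64.08125855789112 [ 0.54262516 -0.29025919] [ 0.52412212 -0.23676903]
```

The slots are at 64.08° and the disc centre is within 0.5 mm of the TCP, so nothing slipped. Now I carry it over the spindle at yaw 47.4 and lower it with force guarding.

```bash
python3 - <<'E'
from h import *
from rig import bot,hand
P=[.4878,.0865]
bot.move_to([*P,.20],ori(47.4))
bot.movel([*P,.155],rate=.05); bot.dwell(.2)
s=bot.observe();print(s["t"],s["position"],s["wrist_force"]); shot("scene","s2")
r=bot.movel([*P,.123],rate=.03,force_limit=5)   # underside ~ .087, studs tips at .082
s=bot.observe();print(r,s["t"],s["position"],s["wrist_force"],s["moment"])
E
```

```text
20.4 [0.48805486 0.08650285 0.15543511] [-0.39069067 -0.58470585 -4.84519892]
False 21.6667 [0.48802128 0.08650983 0.12327506] [-0.01055763 -0.06018498 -3.54779187] [-0.01983965 -0.01031089  0.01806897]
```

View pics/s2.png

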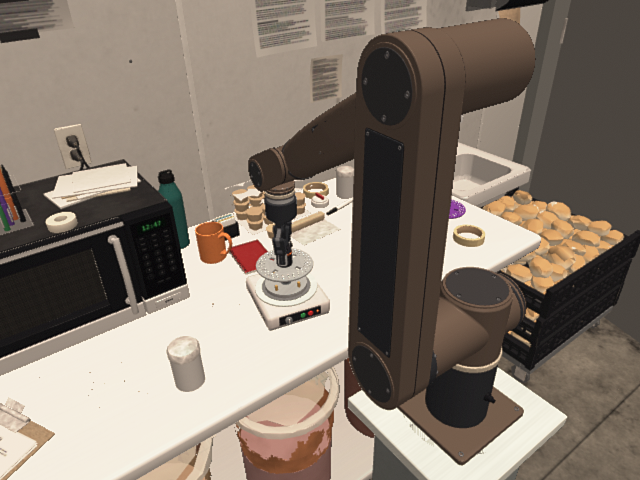

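The scene view shows the disc level over the drive unit at (285,262). It threaded over the spindle with no contact force. I continue down.

```bash
python3 - <<'E'
from h import *
from rig import bot,hand
P=[.4878,.0865]
r=bot.movel([*P,.102],rate=.02,force_limit=5)
s=bot.observe();print(r,s["t"],s["position"],s["wrist_force"],s["moment"],s["grip_width"]); shot("wrist","w3")
E
```

```text
True 22.5167 [0.48755429 0.08651788 0.10458359] [-0.500242    0.07500802  4.80183846] [-0.1585053  -0.02153196 -0.01057103] 0.038615439416853484
```

View pics/w3.png

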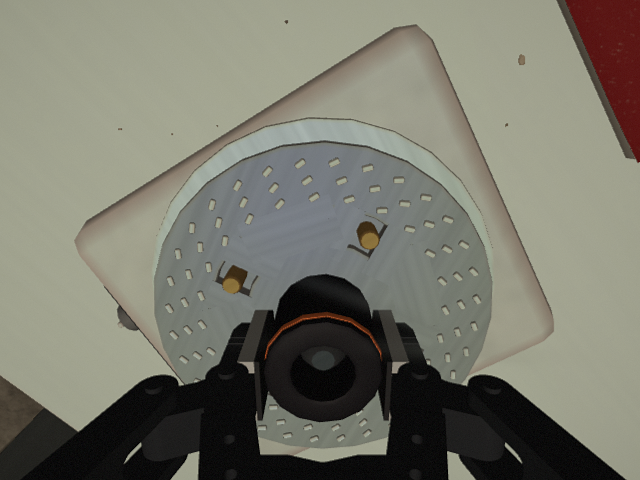

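Contact came with the underside at about 68 mm, which is home. Brass studs stand through the slots at (369,235) and (235,278). I release, retreat and verify.

```bash
python3 - <<'E'
from h import *
from rig import bot,hand
hand.command_gripper(.058)
s=bot.observe();print(s["t"],s["position"],s["wrist_force"],s["grip_width"])
p=s["position"]
print(bot.movel([.4878,.0865,.20],rate=.06,force_limit=6))
bot.move_to([.4878,.0865,.30],ori(47.4)); bot.dwell(.3)
s=bot.observe();print(s["t"],s["position"],s["wrist_force"]); shot("wrist","w4"); shot("scene","s4")
f=load("s4")["frame"][220:340,220:360,::-1]; cv2.imwrite("pics/s4c.png",cv2.resize(f,None,fx=5,fy=5,interpolation=cv2.INTER_CUBIC))
E
```

```text
22.8917 [0.48528626 0.08659115 0.10221572] [-0.13208157 -0.56231081  0.34239071] 0.05831421652973162
False
25.45 [0.48719049 0.08649227 0.29834207] [-0.10779058 -0.12191397  0.46855262]
```

View pics/w4.png

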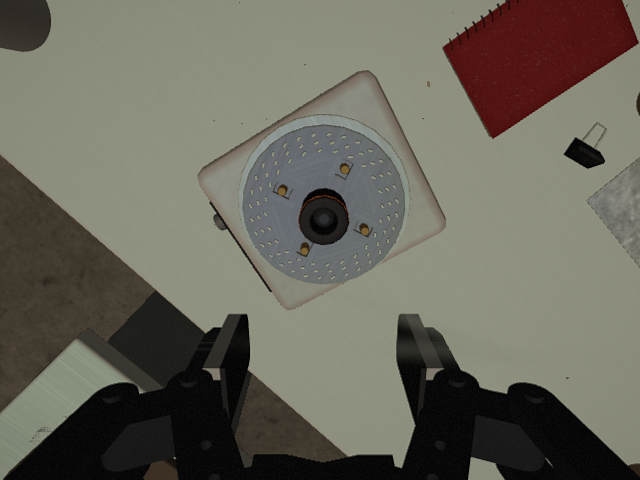

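View pics/s4c.png

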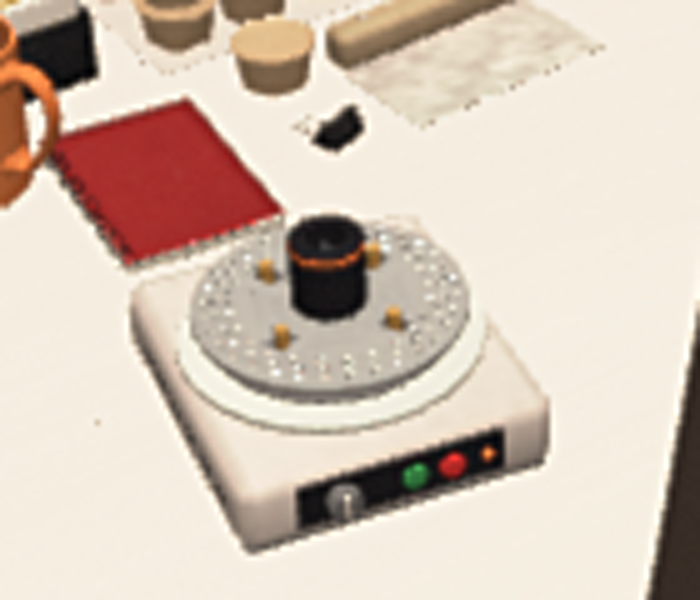

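All four studs stand through the slots, at (283,190), (345,170), (364,231) and (305,249), and the scene crop shows the disc flat. I make one numeric check of its height from the collar top before handing in.

```bash
python3 - <<'E'
from h import *
d=load("w4"); f=d["frame"]; g=f.max(2)
m=np.zeros(g.shape,np.uint8); m[180:255,295:355]=(g[180:255,295:355]<70)
m=cv2.morphologyEx(m,cv2.MORPH_OPEN,np.ones((3,3),np.uint8)); cs,_=cv2.findContours(m,0,1); c=max(cs,key=cv2.contourArea)
x,y,w,h=cv2.boundingRect(c); print("dark bbox",x,y,w,h)
# collar top: bbox width, bottom edge -> near rim of top face
for zt in (.114,.128):
    a=proj(d,[.4878,.0865,zt]); e=[proj(d,[.4878+.02*np.cos(t),.0865+.02*np.sin(t),zt]) for t in np.linspace(0,6.28,90)]; e=np.array(e)
    print(zt,"pred centre",a.round(1),"x",e[:,0].min().round(1),e[:,0].max().round(1),"bottom",e[:,1].max().round(1))
p=((f[...,2].astype(int)-f[...,0]>=2)&(g>60)).astype(np.uint8)
for zt in (.074,.088):
    e=np.array([proj(d,[.4878+.072*np.cos(t),.0865+.072*np.sin(t),zt]) for t in np.linspace(0,6.28,180)]); print(zt,"rim pred x",e[:,0].min().round(1),e[:,0].max().round(1),"y",e[:,1].min().round(1),e[:,1].max().round(1))
gr=cv2.cvtColor(f,cv2.COLOR_RGB2GRAY).astype(int)
print("row205 L",gr[205,230:256],"R",gr[205,396:420]); print("col325 top",gr[112:136,325],"bot",gr[272:294,325])
E
```

```text
dark bbox 299 188 50 57
0.114 pred centre [323.6 221.2] x 298.2 349.0 bottom 245.3
0.128 pred centre [323.5 226. ] x 297.0 350.1 bottom 251.0
0.074 rim pred x 241.9 405.5 y 124.0 284.3
0.088 rim pred x 238.7 408.7 y 124.5 290.6
row205 L [139 142 138 139 141 138 139 142 127 138 144 146 126 105 102 104 104 108
  87 149 142  99 105 109 109 106] R [106 107 104 104 100 105 106 105  96 139 148 149 146 120 134 136 136 135
 137 136 135 136 134 135]
col325 top [137 140 100 133 144 144 144 144 144 145 145 149 124  94 101 106 105 107
 105 106 108 107  86 102] bot [107 105 105 107 108 108 111 111 111 113 111 107 134 137 135 130 129 126
 122 119 124 140]
```

The rim edges measure x 242–405 and y 124–284. The home prediction is 242–405 and 124–284, while resting on the stud tips would give 239–409 and 125–291. The collar bottom at row 245 also matches home. I hand in.

```bash
python3 - <<'E'
from rig import bot,order
print(bot.observe()["t"]); print(order.job_done())
E
```

```text
25.55
the job is handed in; nothing more can be done
None
```

The steel shredding disc is fully home on the crown with all four studs through its holes, and I handed the job in at 25.6 s. No verdict was reported.

I took it by the collar, turned it -42.6° and lowered it under a 5 N force limit. It went over the spindle and studs without catching and touched down with its underside at about 68 mm. The wrist force there was about +5 N upward, against -3.5 N from the disc's weight, so it pressed with roughly 8 N. I then released it and raised the arm clear.

- **Seating:** in the last wrist view the disc's rim and collar match the home position to about 1 px. Resting on the stud tips would have shifted them by 3–6 px.
- **Bystanders:** the arm went nowhere near the flour shaker, portion cup or dough scraper, and no unexpected contact force appeared. I did not measure their positions again at the end.
- **Disagreement:** my first rough spindle reading from the top camera was about 10 mm off in y. It came from a pixel I judged by eye. I used the wrist-camera stud measurements instead, which agreed within 0.5 mm across three views.

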